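# Try the syringe plungers and set the bound one aside

## Robot

A 7-joint arm with a two-finger parallel gripper is mounted at the origin on a cart in front of the work surface, level with it; the furniture and walls round the work are solid. World frame = base frame: x ahead of the robot, y to its left, z up, the work surface at z = 0. Lengths are in mm, angles in rad, forces in N, time in s.
With the tool pointing down it reaches from about 400 to 875 mm from the base axis. Payload 19.3 kg.
Tool frame: the origin (TCP) lies at the very end of the fingers, on their centre line; the grasp point (between the pads) lies 19 mm behind it (grip_point_offset is the z of the grasp point in the tool frame, in mm); z points along the fingers, x is the direction in which the jaws open and shut, and the axes are right-handed (so a half turn about z gives the same grasp; the last joint's range is limited). The gripper opens to 85 mm and grips with 20 to 120 N. Pads are 22 mm wide; open, the fingers measure 114 mm over their backs; the gripper's body (76 mm by 85 mm) begins 54 mm behind the grasp point. The pads swing forward as they close: fully open they stand 13 mm farther back than shut.
Start: joints at [-1.34, 0.521, -0.036, 1.599, 0.021, 1.021, -0.113], TCP at [185.197, 596.923, 231.291] pointing down, gripper open.
Joint ranges: [-2.91, 2.91], [-0.3, 2.13], [-1.5, 1.42], [0.17, 2.43], [-1.26, 4.41], [0.16, 1.93], [-2.52, 2.52]. Speed limits (rad/s): [1.89, 1.89, 2.39, 2.39, 3.01, 3.01, 3.01].

## Interface

Orientations are given as a 3x3 rotation matrix whose columns are the frame's x, y, z axes.
In Python, from workcell import movep, movel, goto_joints, open_gripper, clamp, wait, inverse_kinematics, read_state, camera, PlanningError, finish_job, grip_point_offset gives the robot as it stands. Calls block until the motion is done:
- movep(position, orientation): joint-space move of the TCP to a pose.
- movel(position, frame=None, max_speed=150, guard=None): straight line of the TCP; frame=None keeps the orientation; max_speed is the mean speed in mm/s. With guard (N) it stops when the force on the tool has changed by that much, and returns True; else False.
- goto_joints(angles): joint-space move.
- open_gripper() and clamp(): open the fingers fully, or close them until they stop; the grip force is fixed at half the most.
- wait(seconds).
- inverse_kinematics(position, orientation): joint angles nearest the present ones, or None.
- read_state(): the state.
- camera(name): name is "scene" or "side" or "wrist"; returns a dict with "image" (420x560x3 uint8, blue, green, red), "range_z" (420x560 float32, mm along the optical axis (not along the pixel's ray), 0 where there is no reading), "fx", "fy", "cx", "cy" (pixels), "dist_coeffs" ([k1, k2, p1, p2, k3] as OpenCV has them; the pictures are not rectified), "cam_to_world" (4x4, takes a point from camera to world coordinates). Camera axes: x right, y up, looking along -z (the intrinsics and any distortion apply to the point x, -y, -z); pixel columns grow to the right and rows downward; lengths in mm; the calibration is good to about 2 mm. A picture is of the moment at which its call begins.
A pose or a line that the arm cannot do raises PlanningError and nothing moves.
- finish_job(): hands the job in, once; it reports no verdict.
The state is a dict: "time": time; "qpos": joint angles; "qvel": joint speeds; "joint_efforts": joint torques, N m; "eef_pos": TCP position; "tool_rot": TCP orientation; "ft_force": force on the tool from outside, world axes, zero at the start; "torque": the same for the moment, N m; "finger_gap": finger opening in mm.
Only numpy, scipy, OpenCV 4.12 (cv2) and the standard library are available. Lean on these libraries where they do the work, as an engineer would, in place of code of your own. Each camera call takes 0.05 s, during which the arm holds its last target.

## Task

One of the three syringes in the rack binds inside: press each plunger down with the closed fingertips, at no more than 18 N. If it runs evenly, push it fully home and leave that syringe in its hole; if the resistance rises part-way, stop, leave the plunger there, and move that syringe, held by its barrel, upright into the reject stand's hole until its collar sits on the stand. Leave the other things on the table alone.

Things in the scene. Friction and masses are not known exactly. Their poses are not given: they have to be found in the camera images.
- rack: Fixed wooden rack, 70 x 225 mm, top face 86 mm above the table: a 16 mm plate on two end legs, with three through holes in a row along its y axis, each 32 mm wide, 75 mm apart. Origin: centre of its underside on the table; z up.
- stand: Fixed reject stand: the same kind of wooden plate on two end legs, 70 x 84 mm (84 along its y), top face 86 mm above the table, with a single empty through hole 32 mm wide in the middle. Origin: centre of its underside; z up.
- stand_hole (a point): Centre of the stand's hole, level with its top face.
- syringe_a: One of three loose syringes that look alike (metal, 0.14 kg), upright in the rack. Barrel 28 mm in diameter; its 40 mm collar, 5 mm thick, rests on the rack's top. Origin: on the axis at the collar's underside; z up along the axis to the plunger. The barrel reaches from 58 mm below the origin to 42 mm above, the tapered nozzle to 68 mm below (lift 75 mm to clear a hole, 125 mm to pass over neighbours pushed home).
- syringe_a_grip (a point): Where to take that syringe: on its axis, 24 mm above the collar's underside, 18 mm below the barrel's rim; the barrel is 28 mm in diameter here.
- plunger_a (a joint): How far that plunger is pushed in, m: 0 out, 0.036 the very end; starts at 0 to 0.006, stays where left. Friction 3 N. A sound one runs evenly to 0.033, where an end buffer of 3 N/mm begins, and rests at about 0.034 after release. The bound one (exactly one of three, hidden inside) starts to resist somewhere from 0.010 to 0.016, rising 1.5 N/mm, and springs back a little on release.
- plunger_a_top (a point): Centre of the upper face of that plunger's round thumb plate (26 mm in diameter, 6 mm thick, on a 10 mm rod); 86 mm above the syringe's origin when fully out, 50 mm when fully in.
- syringe_b: One of three loose syringes that look alike (metal, 0.14 kg), upright in the rack. Barrel 28 mm in diameter; its 40 mm collar, 5 mm thick, rests on the rack's top. Origin: on the axis at the collar's underside; z up along the axis to the plunger. The barrel reaches from 58 mm below the origin to 42 mm above, the tapered nozzle to 68 mm below (lift 75 mm to clear a hole, 125 mm to pass over neighbours pushed home).
- syringe_b_grip (a point): Where to take that syringe: on its axis, 24 mm above the collar's underside, 18 mm below the barrel's rim; the barrel is 28 mm in diameter here.
- plunger_b (a joint): How far that plunger is pushed in, m: 0 out, 0.036 the very end; starts at 0 to 0.006, stays where left. Friction 3 N. A sound one runs evenly to 0.033, where an end buffer of 3 N/mm begins, and rests at about 0.034 after release. The bound one (exactly one of three, hidden inside) starts to resist somewhere from 0.010 to 0.016, rising 1.5 N/mm, and springs back a little on release.
- plunger_b_top (a point): Centre of the upper face of that plunger's round thumb plate (26 mm in diameter, 6 mm thick, on a 10 mm rod); 86 mm above the syringe's origin when fully out, 50 mm when fully in.
- syringe_c: One of three loose syringes that look alike (metal, 0.14 kg), upright in the rack. Barrel 28 mm in diameter; its 40 mm collar, 5 mm thick, rests on the rack's top. Origin: on the axis at the collar's underside; z up along the axis to the plunger. The barrel reaches from 58 mm below the origin to 42 mm above, the tapered nozzle to 68 mm below (lift 75 mm to clear a hole, 125 mm to pass over neighbours pushed home).
- syringe_c_grip (a point): Where to take that syringe: on its axis, 24 mm above the collar's underside, 18 mm below the barrel's rim; the barrel is 28 mm in diameter here.
- plunger_c (a joint): How far that plunger is pushed in, m: 0 out, 0.036 the very end; starts at 0 to 0.006, stays where left. Friction 3 N. A sound one runs evenly to 0.033, where an end buffer of 3 N/mm begins, and rests at about 0.034 after release. The bound one (exactly one of three, hidden inside) starts to resist somewhere from 0.010 to 0.016, rising 1.5 N/mm, and springs back a little on release.
- plunger_c_top (a point): Centre of the upper face of that plunger's round thumb plate (26 mm in diameter, 6 mm thick, on a 10 mm rod); 86 mm above the syringe's origin when fully out, 50 mm when fully in.
- loupe: Black eye loupe, a short tube 37 mm wide and 22 mm high; a loose bystander on the table, to be left alone. Origin: centre of its underside.
- marker: Felt marker, 124 mm long, 13 mm thick, lying; a loose bystander on the table, to be left alone. Origin: centre of its underside.
- stone: Plain whetstone block, 46 x 108 mm, 22 mm high, lying flat; a loose bystander on the table, to be left alone. Origin: centre of its underside.
Not all that is in view belongs to the job. Leave any blue or purple look-alike of the syringe_b alone.

How it is judged:
By the outcome, as a careful person would: the job done as asked, in the order asked, and still so for the second after the job is handed in, with the robot touching nothing.
It also fails if it takes over 72 s, if anything falls off the work surface, if the arm or the gripper's body presses on something with over 40 N, if the wrist force passes 120 N, or if a joint passes its speed limit or range.

## Working session

There is one attempt and no reset: what is moved stays moved. The work goes in short steps, each a Python script; the robot and the scene stay as the last script left them, time stands still between calls to the robot, and variables do not carry over. Pictures are saved under pics/ and viewed, and the job is handed in when it is done.

```bash
ls; mkdir -p pics
cat > h.py <<'E'
import numpy as np, cv2
from workcell import *
def snap(n,f):
    c=camera(n); cv2.imwrite('pics/'+f,c['image']); np.savez('pics/'+f[:-4]+'.npz',**{k:np.array(v) for k,v in c.items()}); return c
def load(f): return dict(np.load('pics/'+f+'.npz'))
def ray(c,u,v):
    K=np.array([[c['fx'],0,c['cx']],[0,c['fy'],c['cy']],[0,0,1]],float)
    p=cv2.undistortPoints(np.array([[[u,v]]],float),K,np.array(c['dist_coeffs'],float))[0,0]
    T=np.array(c['cam_to_world']); d=T[:3,:3]@np.array([p[0],-p[1],-1.]); return T[:3,3],d
def onz(c,u,v,z):
    o,d=ray(c,u,v); return o+d*(z-o[2])/d[2]
def pix3(c,u,v):
    o,d=ray(c,u,v); return o+d*float(c['range_z'][int(v),int(u)])
E
python3 - <<'E'
from h import *
for n in ['scene','side','wrist']:
    c=snap(n,n+'0.png'); print(n,c['fx'],c['dist_coeffs'],np.round(c['cam_to_world'],2).tolist())
s=read_state(); print(s['time'],s['eef_pos'],s['tool_rot'],s['ft_force'],s['finger_gap'],grip_point_offset)
E
```

```text
pics
scene 429.15960718688433 [-0.06023808  0.          0.          0.          0.        ] [[0.52, 0.6, -0.6, -67.62], [-0.85, 0.38, -0.35, -290.81], [0.02, 0.7, 0.71, 842.66], [0.0, 0.0, 0.0, 1.0]]
side 393.27645634858663 [-0.04139741  0.          0.          0.          0.        ] [[0.93, 0.22, -0.3, 250.49], [-0.37, 0.52, -0.77, -630.79], [-0.01, 0.83, 0.56, 611.17], [0.0, 0.0, 0.0, 1.0]]
wrist 351.9664661727764 [-0.04918604  0.          0.          0.          0.        ] [[0.3, -0.91, -0.29, 110.67], [0.95, 0.28, 0.09, 619.16], [-0.0, -0.3, 0.95, 373.15], [0.0, 0.0, 0.0, 1.0]]
0.15 [185.15382236 596.6976451  230.86228829] [[ 2.96265953e-01  9.55105473e-01 -1.45296771e-04]
 [ 9.55105115e-01 -2.96265969e-01 -8.33986592e-04]
 [-8.39591647e-04  1.08308143e-04 -9.99999642e-01]] [ 0.52211918 -1.05566071 -0.17946815] 84.99222444804927 -18.700000000000003
```

View pics/scene0.png

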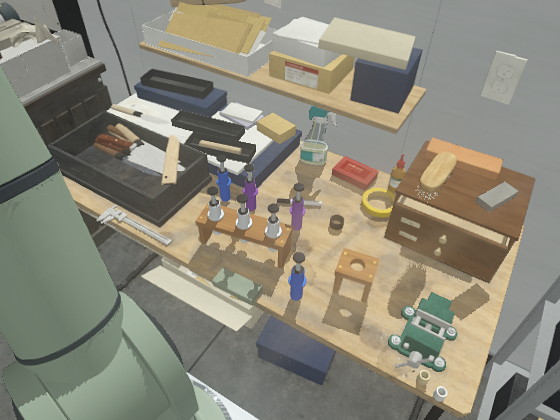

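View pics/side0.png

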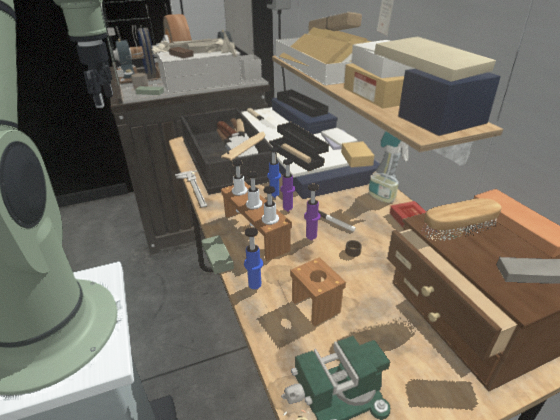

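View pics/wrist0.png

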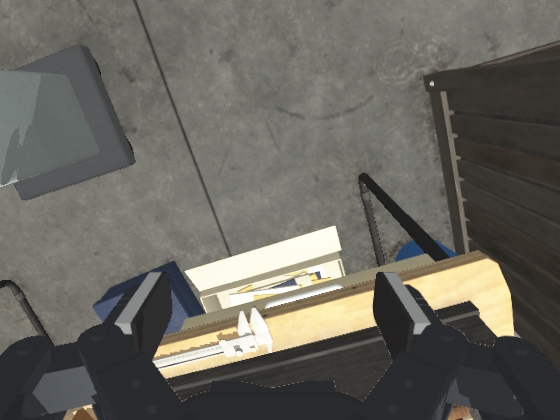

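Candidates in the scene picture: metal syringes in the rack at (213,205), (242,210) and (273,222). Look-alikes to leave alone: blue (223,185), purple (250,193), purple (297,207), blue (297,280). I choose the three silver ones. The stand is at (356,268).

Run:
```python
import cv2,numpy as np
a=cv2.imread('pics/scene0.png')[165:310,180:400]; b=cv2.imread('pics/side0.png')[150:330,210:360]
cv2.imwrite('pics/c1.png',cv2.resize(a,None,fx=3.6,fy=3.6,interpolation=2)); cv2.imwrite('pics/c2.png',cv2.resize(b,None,fx=3.3,fy=3.3,interpolation=2))
```

```text
(no output)
```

View pics/c1.png

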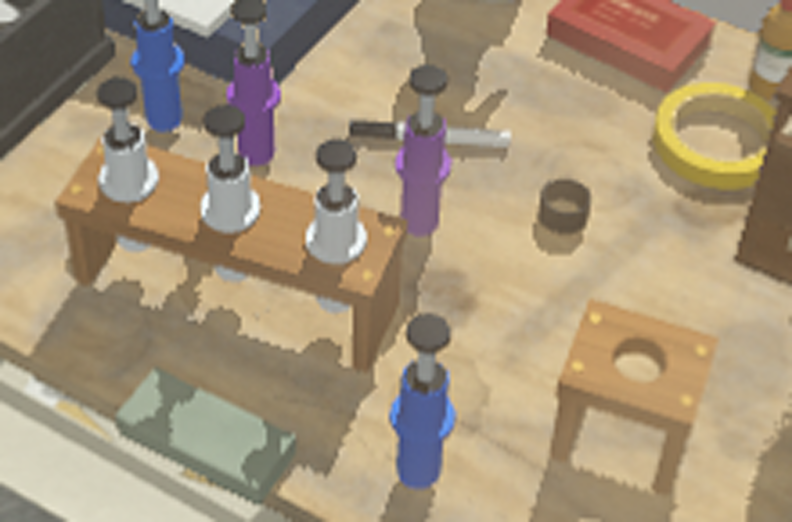

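View pics/c2.png

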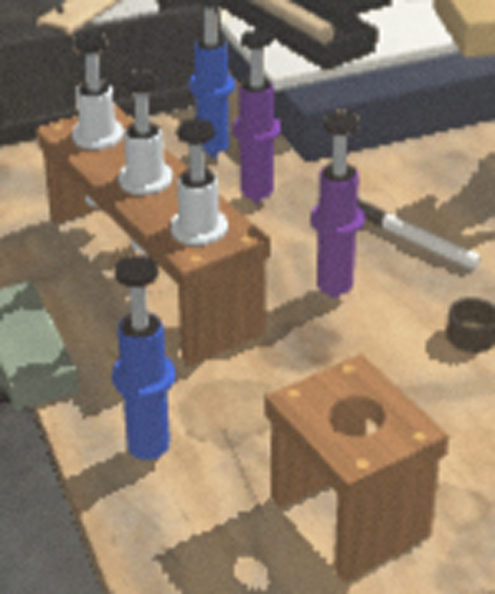

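```bash
cat > m.py <<'E'
from h import *
def cloud(c):
    v,u=np.mgrid[0:420,0:560]; K=np.array([[c['fx'],0,c['cx']],[0,c['fy'],c['cy']],[0,0,1]],float)
    p=cv2.undistortPoints(np.stack([u,v],-1).reshape(-1,1,2).astype(float),K,np.array(c['dist_coeffs'],float)).reshape(420,560,2)
    r=c['range_z'].astype(float); P=np.stack([p[...,0]*r,-p[...,1]*r,-r],-1); T=np.array(c['cam_to_world'])
    return P@T[:3,:3].T+T[:3,3]
E
python3 - <<'E'
from m import *
for n in ['scene','side']:
    c=load(n+'0'); P=cloud(c); hsv=cv2.cvtColor(c['image'],cv2.COLOR_BGR2HSV)
    Z=P[...,2]; roi=(c['range_z']>0)&(P[...,0]>300)&(P[...,0]<800)&(abs(P[...,1])<330)
    m=(roi&(abs(Z-86)<6)&(hsv[...,1]>70)).astype(np.uint8)
    k,l,s,ce=cv2.connectedComponentsWithStats(m)
    for i in range(1,k):
        if s[i,4]>150:
            q=P[l==i]; r=cv2.minAreaRect(q[:,:2].astype(np.float32)); print(n,'plate px',ce[i].round(),s[i,4],'z',np.median(q[:,2]).round(1),np.round(r[0],1),np.round(r[1],1),round(r[2],2))
    m=(roi&(Z>120)&(Z<200)&(hsv[...,2]<110)).astype(np.uint8)
    k,l,s,ce=cv2.connectedComponentsWithStats(m)
    for i in range(1,k):
        if s[i,4]>20:
            q=P[l==i]; t=q[q[:,2]>q[:,2].max()-8]; print(n,'dark px',ce[i].round(),s[i,4],'zmax',np.percentile(q[:,2],[50,90,98]).round(1),np.median(t,0).round(1))
E
```

```text
scene plate px [245. 227.] 1446 z 85.4 [481.9 139.9] [ 76.  226.7] 11.38
scene plate px [357. 266.] 907 z 85.5 [ 514.1 -143.7] [73.4 84.6] 9.48
scene dark px [221. 158.] 55 zmax [153.5 155.2 155.7] [587.2 279.1 153.5]
scene dark px [249. 168.] 60 zmax [153.3 155.3 156. ] [592.8 198.4 153.3]
scene dark px [299. 187.] 71 zmax [153.4 155.1 155.7] [598.3  58.1 153.4]
scene dark px [212. 191.] 79 zmax [169.3 171.4 172.2] [465.5 210.9 169.5]
scene dark px [422. 217.] 737 zmax [148.8 169.6 171.5] [ 692.9 -240.6  169.7]
scene dark px [242. 198.] 83 zmax [171.2 173.1 173.8] [479.9 137.9 171.2]
scene dark px [214. 203.] 34 zmax [128.8 130.7 131.4] [464.7 210.8 128.8]
scene dark px [273. 208.] 81 zmax [168.3 169.7 170.8] [494.2  64.1 168.4]
scene dark px [243. 211.] 37 zmax [129.  130.1 131. ] [479.6 136.8 129. ]
scene dark px [273. 220.] 32 zmax [128.5 130.1 130.7] [494.   64.2 128.5]
scene dark px [463. 241.] 61 zmax [133.1 150.  153.5] [ 660.4 -326.8  150.7]
scene dark px [298. 257.] 97 zmax [153.3 154.7 155.4] [415.3 -47.1 153.3]
side plate px [256. 212.] 886 z 85.9 [480.7 137.8] [ 71.6 228
[... 494 characters left out ...]
5.3] [598.3  55.4 153.5]
side dark px [269. 189.] 74 zmax [168.4 169.6 169.9] [494.5  59.6 168.4]
side dark px [253. 190.] 28 zmax [129.1 130.4 130.8] [478.  133.5 129.1]
side dark px [269. 204.] 36 zmax [129.1 130.3 130.4] [492.5  61.2 129.1]
side dark px [440. 252.] 386 zmax [169.8 172.  173.1] [ 691.6 -264.5  170.2]
side dark px [471. 229.] 53 zmax [179.8 187.8 192.3] [ 767.4 -237.1  195.8]
side dark px [251. 232.] 101 zmax [153.9 155.  155.4] [415.5 -51.1 153.9]
side dark px [424. 271.] 1354 zmax [144.7 160.3 162.1] [ 658.6 -271.3  160.1]
side dark px [473. 241.] 63 zmax [172.1 173.1 176.4] [ 765.2 -251.6  172.1]
side dark px [498. 263.] 64 zmax [178.4 187.5 189.4] [ 749.8 -323.4  185.8]
```

```bash
cat >> h.py <<'E'
def R(deg):
    c,s=np.cos(np.radians(deg)),np.sin(np.radians(deg)); return np.array([[c,s,0],[s,-c,0],[0,0,-1.]])
YAW=11.3
S={'a':(466,211),'b':(480.6,137.6),'c':(495.2,63.6)}
STAND=(513.95,-144.1)
def st(t=''):
    s=read_state(); print(t,round(s['time'],2),s['eef_pos'].round(1),np.round(s['ft_force'],1),round(float(s['finger_gap']),1)); return s
E
python3 - <<'E'
from h import *
for p in [(*S['a'],215),(*S['a'],136),(*S['a'],96),(*S['a'],226),(*S['c'],96),(*STAND,226),(*STAND,96)]:
    q=inverse_kinematics(p,R(YAW)); print(p,None if q is None else np.round(q,2))
movep((*S['b'],230),R(YAW)); st(); snap('wrist','w1.png')
E
```

```text
(466, 211, 215) [-0.82  0.38  0.37  1.93 -0.18  0.86 -0.17]
(466, 211, 136) [-0.77  0.5   0.31  2.   -0.23  0.68 -0.12]
(466, 211, 96) [-0.74  0.56  0.27  2.02 -0.26  0.59 -0.1 ]
(466, 211, 226) [-0.83  0.37  0.37  1.92 -0.17  0.89 -0.17]
(495.2, 63.6, 96) [-0.5   0.56  0.34  2.05 -0.33  0.58  0.27]
(513.95, -144.1, 226) [-0.42  0.51  0.82  1.87 -0.45  0.96  0.8 ]
(513.95, -144.1, 96) [-0.16  0.62  0.45  1.97 -0.44  0.65  0.77]
 2.12 [480.5 138.7 229.9] [-0.6 -0.1  0. ] 85.5
```

View pics/w1.png

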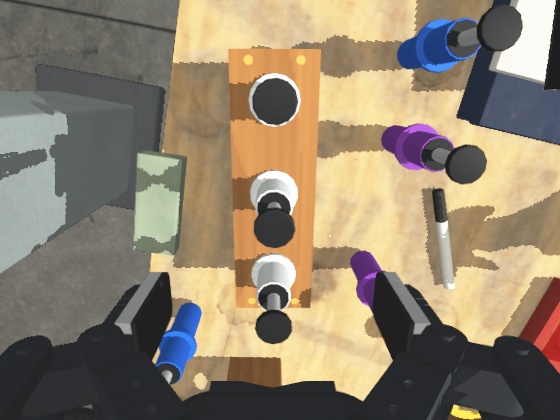

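The wrist picture shows the plates at (274,99), (274,228) and (273,326). The blue and purple look-alikes are well to the sides.

Run:
```python
from m import *
c=load('w1'); P=cloud(c)
for (u,v,z) in [(274,99,170.5),(274,228,172),(273,326,169)]:
    print(onz(c,u,v,z).round(1), pix3(c,u,v).round(1), P[v,u].round(1))
hsv=cv2.cvtColor(c['image'],cv2.COLOR_BGR2HSV)
roi=np.zeros((420,560),bool); roi[30:320,200:340]=1
m=(roi&(abs(P[...,2]-86)<5)&(hsv[...,1]>70)); r=cv2.minAreaRect(P[m][:,:2].astype(np.float32)); print(r,np.median(P[m][:,2]))
# plate blobs
m=((P[...,2]>150)&(P[...,2]<180)&(hsv[...,2]<110)).astype(np.uint8)
k,l,s,ce=cv2.connectedComponentsWithStats(m)
for i in range(1,k):
    if s[i,4]>300 and 200<ce[i][0]<340: q=P[l==i]; print(ce[i].round(),s[i],np.median(q,0).round(1),cv2.minEnclosingCircle(q[:,:2].astype(np.float32)))
```

```text
[466.4 213.1 170.5] [466.4 213.1 170.3] [466.4 213.1 170.3]
[481.2 139.3 172. ] [481.3 139.1 171.5] [481.3 139.1 171.5]
[495.   67.8 169. ] [495.2  66.7 167.5] [495.2  66.7 167.5]
((481.7253723144531, 138.04791259765625), (70.47151184082031, 225.1724090576172), 11.152551651000977) 85.69031360512133
[274. 101.] [ 253   78   45   47 1617] [466.8 212.1 169.9] ((466.864990234375, 211.91795349121094), 12.598649978637695)
[274. 227.] [ 254  207   41   41 1284] [481.1 139.6 171.2] ((481.1797790527344, 138.7079620361328), 12.861859321594238)
[273. 326.] [255 309  37  35 958] [495.3  66.9 168.1] ((495.8506164550781, 65.14068603515625), 13.228316307067871)
```

```bash
sed -i "s/^S=.*/S={'a':(466.6,211.9),'b':(481,138.6),'c':(495.4,65.0)}\nTOP={'a':170.2,'b':171.5,'c':168.5}/" h.py
cat >> h.py <<'E'
def press(k,guard=7):
    x,y=S[k]
    movel((x,y,TOP[k]+8),max_speed=120); wait(.3); st('above')
    z0=TOP[k]+8
    hit=movel((x,y,134.5),max_speed=12,guard=guard); s=st('hit %s'%hit)
    return hit,172-s['eef_pos'][2]
E
python3 - <<'E'
from h import *
clamp(); movep((*S['b'],195),R(YAW)); wait(.2); st()
print(press('b'))
E
```

```text
3.4 [481.5 138.7 196.1] [ 0.5 -1.   0.4] -0.1
above 3.98 [481.1 138.7 179.9] [0.2 0.4 0.4] -0.0
hit True 7.05 [481.1 138.6 137.3] [-0.2 -0.9  3.7] -0.0
(True, np.float64(34.66504830334216))
```

Run:
```python
from h import *
wait(.2); s=st()
x,y=S['b']
h=movel((x,y,134.5),max_speed=4,guard=6); st('again %s'%h); wait(.2); st()
```

```text
7.25 [481.  138.7 137.3] [-0.4  0.5  5.1] -0.2
again True 7.68 [481.1 138.7 136.2] [-1.4  0.6  5.1] 0.2
 7.88 [481.1 138.7 136.2] [ 0.6 -0.6  5.1] 0.1
```

Run:
```python
from h import *
movel((*S['b'],190),max_speed=150)
for k in 'a':
    movel((*S[k],190),max_speed=150); st()
    print(press(k)); wait(.2); st()
```

```text
9.04 [466.6 210.9 189.6] [-1.1 -0.5  0. ] 0.0
above 9.59 [466.7 211.9 178.5] [-0.   0.4  0.1] -0.2
hit True 12.57 [466.7 211.9 137.3] [ 0.1 -1.4  3.5] -0.2
(True, np.float64(34.70074065841018))
 12.77 [466.6 211.9 137.3] [-0.3  0.   4.9] -0.1
```

Run:
```python
from h import *
h=movel((*S['a'],134.5),max_speed=4,guard=6); st('again %s'%h); 
movel((*S['a'],192),max_speed=150); movel((*S['c'],192),max_speed=150)
print(press('c',6)); wait(.2); st()
```

```text
again True 13.2 [466.7 212.  136.2] [-0.9 -0.1  5.9] 0.2
above 15.45 [495.5  65.1 176.8] [ 0.9 -0.2 -0.5] 0.0
hit True 17.26 [495.4  65.  156.1] [0.  0.8 1.1] -0.1
(True, np.float64(15.909842761219437))
 17.46 [495.4  65.  156.2] [ 1.1 -0.9  0.9] 0.3
```

Run:
```python
from h import *
movel((*S['c'],210),max_speed=150); movel((*S['b'],235),max_speed=150); open_gripper(); wait(.2); st()
from m import *
c=snap('wrist','w2.png'); P=cloud(c); hsv=cv2.cvtColor(c['image'],cv2.COLOR_BGR2HSV)
m=((P[...,2]>130)&(P[...,2]<180)&(hsv[...,2]<110)).astype(np.uint8)
k,l,s,ce=cv2.connectedComponentsWithStats(m)
for i in range(1,k):
    if s[i,4]>300 and 200<ce[i][0]<340: q=P[l==i]; print(ce[i].round(),s[i],np.median(q,0).round(1),cv2.minEnclosingCircle(q[:,:2].astype(np.float32)))
```

```text
19.62 [481.  138.6 235. ] [ 0.1 -0.7 -0. ] 85.1
[273. 100.] [ 255   81   38   39 1154] [466.8 212.1 137.7] ((466.7926330566406, 211.90725708007812), 12.503677368164062)
[273. 208.] [256 191  35  35 938] [481.1 139.3 137.5] ((481.4739990234375, 138.68312072753906), 12.857650756835938)
[273. 312.] [256 294  34  34 860] [495.3  67.  156.2] ((495.185546875, 65.6424331665039), 12.891329765319824)
```

View pics/w2.png

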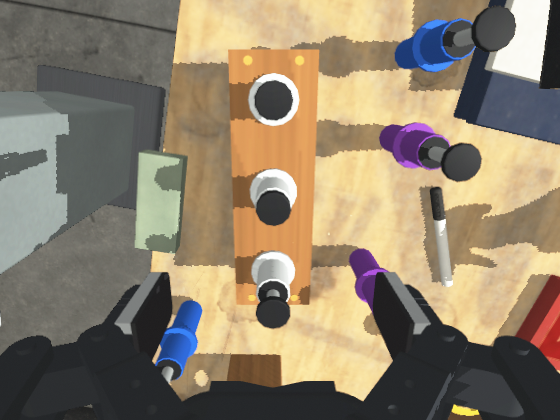

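Run:
```python
from m import *
movep((525,-225,240),R(YAW)); wait(.3); st()
c=snap('wrist','w3.png')
P=cloud(c); hsv=cv2.cvtColor(c['image'],cv2.COLOR_BGR2HSV)
m=((abs(P[...,2]-86)<5)&(hsv[...,1]>70)&(abs(P[...,0]-514)<80)&(abs(P[...,1]+144)<80)).astype(np.uint8)
k,l,s,ce=cv2.connectedComponentsWithStats(m); i=1+s[1:,4].argmax(); q=P[l==i]
print(s[i],ce[i],np.median(q[:,2]),cv2.minAreaRect(q[:,:2].astype(np.float32)))
mm=(l==i).astype(np.uint8)
cs,h=cv2.findContours(mm,cv2.RETR_CCOMP,cv2.CHAIN_APPROX_NONE)
for j,cc in enumerate(cs):
    if h[0][j][3]>=0 and cv2.contourArea(cc)>200:
        w=np.array([onz(c,*p[0],86)[:2] for p in cc],np.float32); print('hole',cv2.fitEllipse(w),cv2.minEnclosingCircle(w))
```

```text
21.35 [ 525.2 -224.4  240. ] [ 0.2  0.1 -0.2] 85.6
[ 235   34   91  111 8161] [278.63129518  87.5610832 ] 85.75486948032125 ((514.0938720703125, -143.6842498779297), (70.20513916015625, 84.2669677734375), 9.795981407165527)
hole ((514.265380859375, -144.20449829101562), (31.438724517822266, 32.62517547607422), 16.865530014038086) ((514.63916015625, -144.04298400878906), 16.698976516723633)
```

View pics/w3.png

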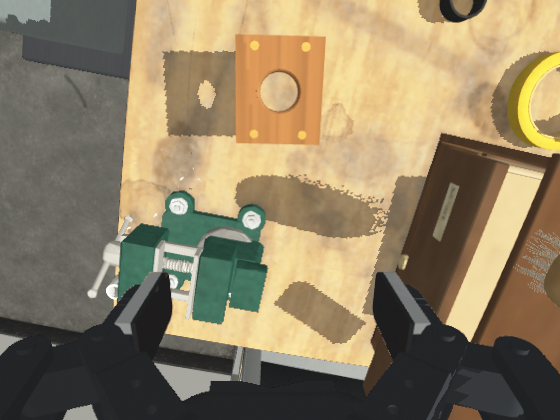

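The stand's hole is at pixel (280,90), which casts to (514.2, -144.1). That agrees with the other views, and nothing is near it. Next I grasp c.

```bash
sed -i "s/^STAND=.*/STAND=(514.2,-144.1)/" h.py
python3 - <<'E'
from m import *
G=(495.5,65.2)
movep((*G,240),R(YAW)); wait(.2)
print(movel((*G,95.5),max_speed=120,guard=12)); st('down')
clamp(); wait(.3); st('clamped')
snap('scene','s2.png'); snap('side','d2.png')
a=cv2.imread('pics/s2.png')[150:330,180:420]; b=cv2.imread('pics/d2.png')[120:320,200:360]
cv2.imwrite('pics/s2c.png',np.hstack([cv2.resize(a,(480,360)),cv2.resize(b,(288,360))]))
E
```

```text
False
down 24.07 [495.8  65.2  96. ] [-0.4 -0.2  0.1] 85.4
clamped 24.95 [495.7  65.3  95.8] [-1.   0.5  9.1] 26.9
```

View pics/s2c.png

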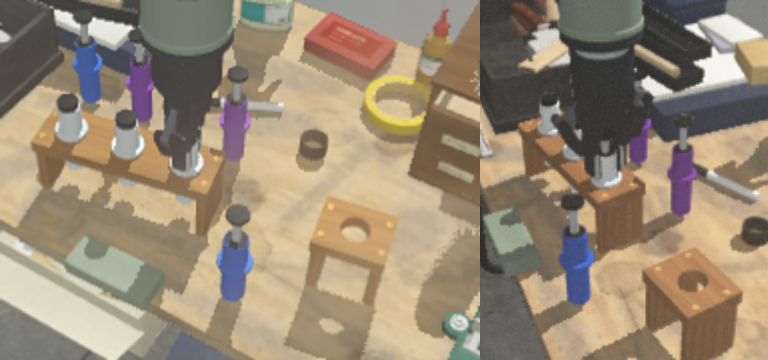

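The barrel is gripped (gap 27 mm) and upright. I lift and carry it.

Run:
```python
from m import *
G=(495.5,65.2)
movel((*G,110),max_speed=60); st('l1'); movel((*G,228),max_speed=120); st('lift')
movel((*STAND,228),max_speed=130); wait(.2); st('over')
snap('scene','s3.png'); snap('side','d3.png')
a=cv2.imread('pics/s3.png')[150:330,240:420]; b=cv2.imread('pics/d3.png')[160:340,220:400]
cv2.imwrite('pics/s3c.png',np.hstack([cv2.resize(a,(400,400)),cv2.resize(b,(400,400))]))
```

```text
l1 25.44 [495.7  65.4 110.4] [ 0.3 -0.2 -1.3] 26.7
lift 26.57 [495.2  65.2 227.4] [ 0.2 -0.2 -1.7] 27.1
over 28.54 [ 514.3 -143.7  228. ] [ 1.  -0.3 -1.4] 26.7
```

View pics/s3c.png

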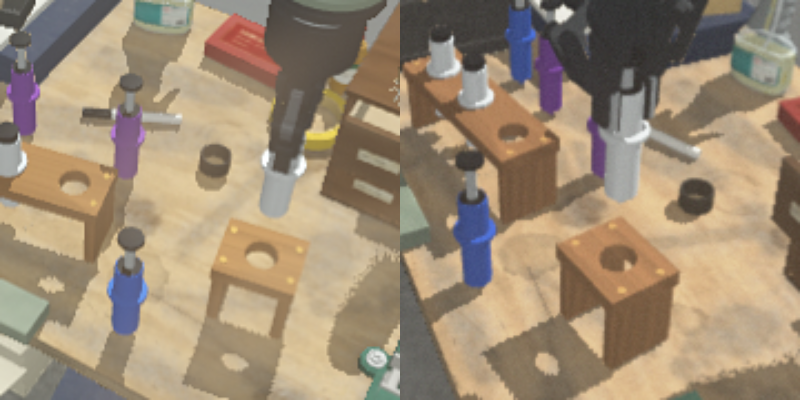

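Run:
```python
from m import *
from scipy.optimize import least_squares
Q=[]
for f in ['s3','d3']:
    c=load(f);P=cloud(c);Z=P[...,2]
    m=(np.hypot(P[...,0]-514,P[...,1]+144)<35)
    q=P[m]; 
    for lo,hi in [(160,180),(180,203)]:
        t=q[(q[:,2]>lo)&(q[:,2]<hi)]
        r=least_squares(lambda p:np.hypot(t[:,0]-p[0],t[:,1]-p[1])-14,[514,-144],loss='soft_l1'); print(f,lo,len(t),r.x.round(2),np.std(r.fun).round(2))
    print('bottom',np.percentile(q[(q[:,2]>100)],1,axis=0)[2])
    c0=q[(q[:,2]>195)]; d=np.hypot(c0[:,0]-514,c0[:,1]+144); t=c0[d>17]; print('collar z',np.percentile(t[:,2],[2,50,90]).round(1))
```

```text
s3 160 83 [ 515.26 -143.29] 0.88
s3 180 105 [ 515.29 -143.38] 0.85
bottom 163.39599609829457
collar z [219.6 328.9 506.1]
d3 160 129 [ 514.17 -143.72] 0.78
d3 180 163 [ 513.87 -143.74] 0.77
bottom 164.40408510381047
collar z [221.6 307.5 403.4]
```

The barrel axis is upright and within 0.6 mm of the hole. I descend with a guard.

Run:
```python
from m import *
x,y=STAND[0]-.2,STAND[1]-.3
h=movel((x,y,170),max_speed=90); 
h=movel((x,y,102),max_speed=40,guard=8); st('mid %s'%h)
if not h:
    h=movel((x,y,92.5),max_speed=8,guard=6); st('seat %s'%h)
snap('scene','s4.png'); snap('side','d4.png')
a=cv2.imread('pics/s4.png')[190:320,290:420]; b=cv2.imread('pics/d4.png')[200:340,260:400]
cv2.imwrite('pics/s4c.png',np.hstack([cv2.resize(a,(400,400)),cv2.resize(b,(400,400))]))
```

```text
mid False 31.28 [ 514.1 -144.4  102.2] [-0.5 -0.6 -1.3] 26.6
seat True 32.07 [ 514.  -144.4   95.8] [-1.2  0.5  8.3] 27.1
```

View pics/s4c.png

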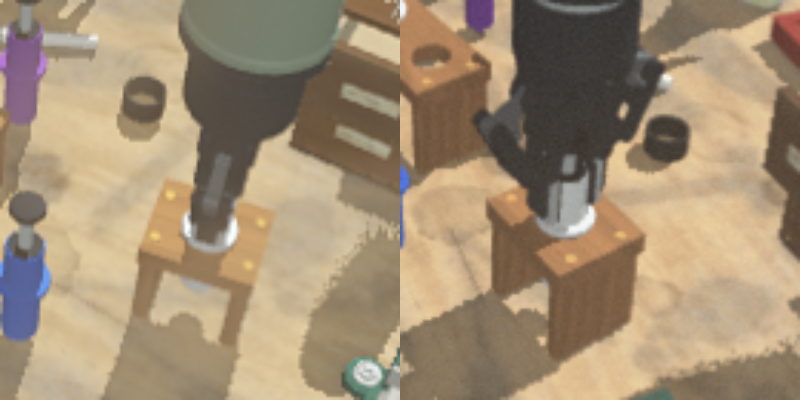

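Seated at z 95.8, the same TCP height as in the rack. I release and retreat straight up.

Run:
```python
from m import *
open_gripper(); wait(.2); x,y,_=read_state()['eef_pos']; st()
print(movel((x,y,150),max_speed=60)); movel((x,y,240),max_speed=150); movep((525,-225,240),R(YAW)); wait(.5); st()
c=snap('wrist','w5.png');P=cloud(c);hsv=cv2.cvtColor(c['image'],cv2.COLOR_BGR2HSV)
m=(np.hypot(P[...,0]-514,P[...,1]+144)<45);q=P[m]
t=q[(q[:,2]>148)];print('plate',np.median(t,0).round(1),len(t))
c2=snap('scene','s5.png'); snap('side','d5.png')
for f in ['s5','d5']:
    P=cloud(load(f)); q=P[np.hypot(P[...,0]-514.2,P[...,1]+144.1)<24]
    for nm,lo,hi in [('plate',146,175),('collar',88,100),('barrel',100,126)]:
        t=q[(q[:,2]>lo)&(q[:,2]<hi)]; print(f,nm,len(t),np.median(t,0).round(1),np.percentile(t[:,2],95).round(1))
a=cv2.imread('pics/s5.png')[150:330,180:420]; b=cv2.imread('pics/d5.png')[140:320,200:370]
cv2.imwrite('pics/s5c.png',np.hstack([cv2.resize(a,(440,330)),cv2.resize(b,(312,330))]))
```

```text
32.97 [ 513.7 -144.3   95.4] [ 0.8  0.4 -0.3] 85.5
False
 35.7 [ 525.1 -224.6  240.1] [-0.3  0.5  1. ] 85.0
plate [ 509.8 -148.9  157.2] 2307
s5 plate 104 [ 512.8 -145.3  156. ] 158.2
s5 collar 120 [ 503.  -147.5   90.8] 98.7
s5 barrel 100 [ 502.9 -147.6  113.7] 124.8
d5 plate 129 [ 511.7 -147.4  156.6] 157.8
d5 collar 162 [ 506.3 -155.9   91.3] 98.5
d5 barrel 157 [ 507.4 -155.9  113.8] 124.7
```

View pics/s5c.png

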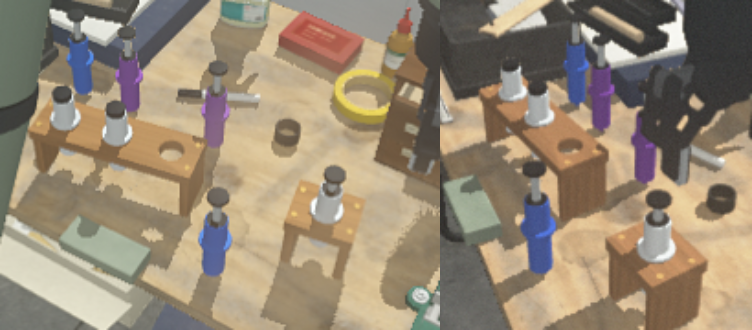

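View pics/w5.png

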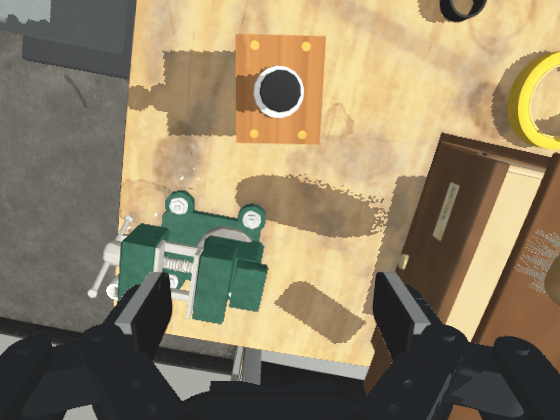

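The syringe stands upright in the stand, collar flat, with its plate centred in the collar at pixel (280,91). Its plunger height is unchanged and the bystanders haven't moved.

```bash
python3 -c "
from h import *
print(finish_job()); st()"
```

```text
the job is handed in; nothing more can be done
None
the job is handed in; nothing more can be done
```

The job is done and handed in at about 36 s: one syringe bound, and it now stands in the reject stand. I call the syringes a, b and c along the rack, starting from the end farther from the stand. The scene doesn't label them, so these letters are mine.

- **Sound (a and b):** Both ran evenly to the end with the guard at 7 N. A second short press brought the force to roughly 11 N. In the wrist view taken after release, both thumb plates were at about 137.6 mm, which is 34.4 mm pushed in.
- **Bound (c):** It rose to the 6 N guard at about 16 mm and I stopped there. I gripped it by the barrel, moved it over, and lowered it until the guard met contact. The gripper was then at the same height as when the syringe sat in the rack.

**Last checks:** The final pictures show c upright in the stand's hole with its collar flat on the stand. Its plunger plate is at about 156 to 157 mm, against 156.2 mm before the move. The look-alikes, loupe, marker and stone appear unmoved.

**Disagreement:** After each guarded stop, the settled force reading was lower than the force that tripped the guard. The peak forces are therefore inferred from the guard settings, not measured directly. No check failed.

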